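Set and lock the portion stop of the cheese cutter

TASK

The block of cheese on the wire cutter is lined up for its first cut. Swing up the cam lever to free the sliding stop, bring the stop up until its plate just touches the end of the block without pushing the block out of place, then flip the lever fully down again so that the stop is locked there and every portion comes out the same. Leave the bowl, tub, grater and spatula beside the cutter as they are.

Things in the scene. Friction and masses are not known exactly. Their poses are not given: they have to be found in the camera images.
- cutter: Wire cheese cutter, fixed: white board 300 (x) by 500 (y) mm, top 35 mm above the table. Origin: board centre, at table height. Its +y is the way the stop slides towards the block. A rail along its near edge (x -130, y -250 to 80, rail top 55 mm above the table) carries the stop; a steel back guide (x 92 to 102, 75 mm above the table) backs the block. Wire bow parked upright at x 120 to 215, y 30.
- stop: The sliding stop: an aluminium carriage on the rail (56 mm in x, 105 mm in y, top 71 mm above the table) with the stop plate across its front; slides along the cutter's y, 170 mm in all. Origin: over the rail's middle, in the plane of the plate's face, at board height; axes as the cutter's. Free, it slides with about 2 N of friction, moved by plate, carriage or lever; clamped, it resists some 50 N.
- stop_face (a point): Centre of the stop plate's flat face that meets the block; axes as the cutter's, +y out of the face to the block. The plate is 10 mm thick (behind the face), stands across the board from 30 to 217 mm beyond the rail's middle (x), its top 103 mm above the table.
- plate_grip (a point): Middle of the plate's top edge and of its 10 mm thickness (y), 62 mm from the rail's middle, 103 mm above the table: here it can be pinched from above, up to 35 mm deep, one finger before and one behind it; the front finger then passes beside the block, 80 mm away in x.
- cam_lever (a joint): Lever angle, rad. 0: level, pointing to the cutter's +x, clamped (hard stop). It swings up about a pin along the cutter's y and over to -x, to 1.75 (hard stop, 10 degrees past upright). The clamp is fully off above 0.9. Between 0.85 and 0 the cam bites: swinging it there takes up to about 10 N at the lever's end, down to the hard stop. It stays where it is left.
- lever_pivot (a point): Axis of the lever's pin, mid-width, 70 mm above the table, 72 mm behind the plate's face, over the rail's middle. Two cheeks beside it on the carriage (56 mm in x, 40 mm over both in y) rise 9 mm above the pin.
- lever_grip (a point): Centre of the lever's black paddle: 81 mm along the lever from the pin and 12 mm to the side that is uppermost when level (cranked lever). Paddle 42 mm long (to 102 mm from the pin), 16 mm wide (along the cutter's y), 12 mm thick; steel shank 12 mm wide, 9 thick. Level, it has 40 mm free below and stands 54 mm behind the plate. Its x axis points along the lever to its end.
- block: Loose block of hard cheese, hand-cut, about 150 mm long in y (up to 8 mm more or less: its end must be felt for), 80 mm wide in x, 60 mm high, 0.5 to 0.9 kg, flat on the board against the back guide. It starts to slide at roughly 2.5 to 6.5 N. Origin: on its underside, roughly in the middle; axes as the cutter's.
- bowl: Steel bowl, 170 mm across, 65 mm high, standing left of the cutter; origin at the centre of its underside. To be left alone.
- tub: Open clear plastic tub 120 by 160 by 75 mm high; origin at the centre of its underside. To be left alone.
- grater: Steel box grater, 105 by 75 mm at its foot, 220 mm tall; origin at the centre of its underside. To be left alone.
- spatula: Spatula with a blue handle, lying right of the cutter. To be left alone.

How it is judged:
By the outcome, as a careful person would: the job done as asked, in the order asked, and still so for the second after the job is handed in, with the robot touching nothing.
It also fails if it takes over 64 s, if anything falls off the work surface, if the arm or the gripper's body presses on something with over 40 N, if the wrist force passes 120 N, or if a joint passes its speed limit or range.

ROBOT

A 6-joint arm with a two-finger parallel gripper is mounted at the origin on the work surface. World frame = base frame: x ahead of the robot, y to its left, z up, the work surface at z = 0. Lengths are in m, angles in rad, forces in N, time in s.
With the tool pointing down it reaches from about 0.325 to 0.75 m from the base axis. Payload 7.6 kg.
Tool frame: the origin (TCP) lies midway between the tips of the shut fingers; the grasp point (between the pads) lies 19 mm behind it; z points along the fingers, y is the line along which they close (so a half turn about z gives the same grasp; the last joint's range is limited). The gripper opens to 85 mm and grips with 20 to 120 N. Pads are 22 mm wide; open, the fingers measure 114 mm over their backs; the gripper's body (76 mm by 85 mm) begins 54 mm behind the grasp point. The pads swing forward as they close: fully open they stand 13 mm farther back than shut.
Start: joints at [1.059, 0.052, 1.401, -0, 1.689, -0.07], TCP at [0.224, 0.475, 0.231] pointing down, gripper open.
Joint ranges: [-2.9, 2.9], [-0.91, 2.17], [0.12, 2.37], [-1.06, 4.2], [0.26, 2.73], [-2.93, 2.93]. Speed limits (rad/s): [2.57, 2.57, 3.01, 3.14, 3.14, 3.14].

INTERFACE

Orientations are given as a 3x3 rotation matrix whose columns are the frame's x, y, z axes.
In Python, from workcell import status, viewer, manip gives the robot as it stands.
- The arm moves only by the tool carry_out, never from a script. Its argument "targets" is a list that holds one entry, the list of rows, each a list of 5 numbers: the opening, from 0 (shut) to 1 (fully open), then the shift along the tool's x, y, z in cm, then the turn about the tool's z in degrees. In form: [[[claw, tx, ty, tz, turn], ...]]. A call has 1 to 10 rows; each row is the pose to reach, as a shift and turn from the pose commanded when the call began, along the tool's axes at that moment; what a row does not reach only later rows make up. A row lasts 1/8 s, in which the tool goes at most 62.5 mm and 10.7 degrees, less where a joint would pass 70% of its speed; a pose out of reach is approached as far as the arm can. A call with a gripper value outside its range is refused whole. The fingers move at their own pace and stop on an object; "squeeze" is the grip in N (left out, the last holds). Time passes only in rows, so rows that repeat a pose let the fingers close. It gives the time, the measured TCP pose, the force, the opening and the grip force at its end, in the units of the state.
- status.sense(): the state, without advancing time (a new reading comes with each control period).
- viewer.capture(name): name is "side" or "top"; returns the picture (420x560x3 uint8, blue, green, red); there is no depth.
- viewer.camera_info(name): a dict with "fx", "fy", "cx", "cy" (pixels), "R" (3x3) and "t" (3): a world point X has camera coordinates R X + t. Camera axes: x right, y down, z forward; pixel columns grow to the right and rows downward; lengths in m; the calibration is good to about 2 mm. A picture is of the moment at which its call begins. camera_info takes no time and is no camera call.
- manip.hand_in(): hands the job in; it is judged then, once.
The state is a dict: "clock": time; "q": joint angles; "dq": joint speeds; "joint_efforts": joint torques, N m; "position": TCP position; "tool_rot": TCP orientation; "force": force on the tool from outside, world axes, zero at the start; "moment": the same for the moment, N m; "opening": opening from 0.0 (shut) to 1.0 (fully open); "finger_force": force on a finger pad.
Only numpy, scipy, OpenCV 4.12 (cv2) and the standard library are available. Lean on these libraries where they do the work, as an engineer would, in place of code of your own. Each camera call takes 0.05 s, during which the arm holds its last target. There are 200 camera calls.

## Working session

There is one attempt and no reset: what is moved stays moved. The work goes in short steps, Python scripts to look and compute and a tool call to move; the robot and the scene stay as the last step left them, time stands still between calls to the robot, and variables do not carry over. Pictures are saved under pics/ and viewed, at most 10 in all, crops included, and the job is handed in when it is done.

Besides the shell and the picture viewer there is one more tool, called after "Call:" as name(argument=value, ...), one argument or row to a line, values as JSON. carry_out: Moves the arm, as the interface text tells. Its arguments: {"type":"object","properties":{"targets":{"type":"array"},"squeeze":{"type":"number"}},"required":["targets"]}

```bash
mkdir -p pics; python3 - <<'E'
from workcell import status, viewer
import cv2,numpy as np
for n in("top","side"):
    cv2.imwrite(f"pics/{n}0.png",viewer.capture(n)); c=viewer.camera_info(n)
    print(n,c["fx"],c["cx"],c["cy"],np.round(c["R"],3).tolist(),np.round(c["t"],3))
s=status.sense();print(s["clock"],s["position"],np.round(s["tool_rot"],3),s["force"],s["opening"])
E
```

```text
top 388.5194165502635 279.3138711893876 210.3781453960867 [[-0.008, -1.0, 0.016], [-0.988, 0.006, -0.157], [0.156, -0.017, -0.988]] [0.015 0.555 1.028]
side 487.111148228101 281.5924717792016 214.29091790047104 [[0.874, -0.485, 0.017], [-0.265, -0.505, -0.821], [0.407, 0.713, -0.57]] [-0.482  0.231  1.352]
0.1 [0.22433149 0.47437155 0.23054586] [[-0.904  0.428 -0.001]
 [ 0.428  0.904 -0.001]
 [ 0.    -0.001 -1.   ]] [ 0.70779254  0.3577428  -0.29350082] 0.9986228754441634
```

View pics/top0.png

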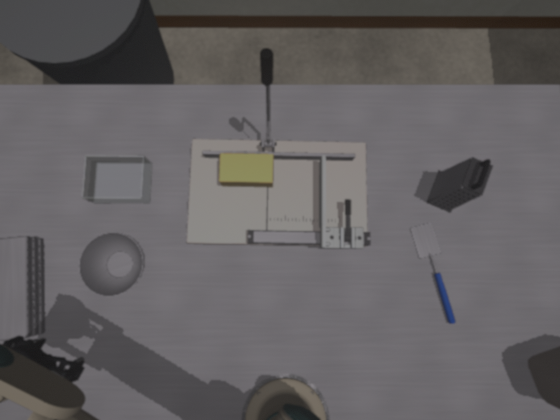

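View pics/side0.png

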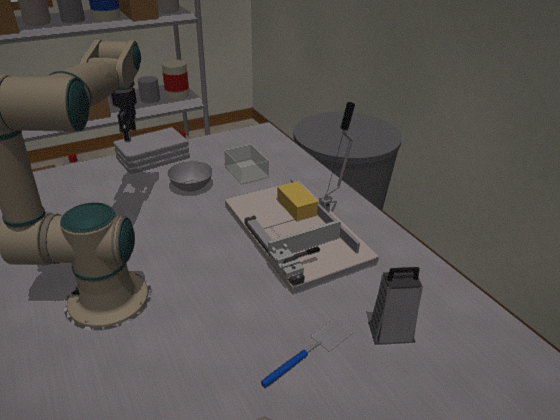

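The top view shows the cutter almost aligned with the world axes: board at columns 188–367 and rows 140–247, block at about (247,168), plate at column ~324, and the black paddle at about (348,213). Next I'll measure these.

```bash
cat > h.py <<'E'
import cv2,numpy as np
from workcell import status,viewer
def ray(n,u,v,z):
    c=viewer.camera_info(n);R=np.array(c["R"]);t=np.array(c["t"])
    o=-R.T@t;d=R.T@np.array([(u-c["cx"])/c["fx"],(v-c["cy"])/c["fy"],1]);return o+d*(z-o[2])/d[2]
def proj(n,X):
    c=viewer.camera_info(n);p=np.array(c["R"])@X+c["t"];return [c["fx"]*p[0]/p[2]+c["cx"],c["fy"]*p[1]/p[2]+c["cy"]]
def mask(im,lo,hi): return cv2.inRange(cv2.cvtColor(im,cv2.COLOR_BGR2HSV),lo,hi)
E
python3 - <<'E'
from h import *
im=cv2.imread("pics/top0.png");hsv=cv2.cvtColor(im,cv2.COLOR_BGR2HSV)
for p in[(210,225),(300,190),(150,225),(324,190),(348,205)]:print(p,im[p[1],p[0]])
b=im.astype(int); d=((b[...,2]-b[...,0]>6)|(hsv[...,1]>100)).astype(np.uint8)*255
d[:, :180]=0;d[:,380:]=0;d[:130]=0;d[255:]=0
d=cv2.morphologyEx(d,cv2.MORPH_CLOSE,np.ones((9,9)))
d=cv2.morphologyEx(d,cv2.MORPH_OPEN,np.ones((15,15)))
cs=cv2.findContours(d,0,2)[0];c=max(cs,key=cv2.contourArea)
r=cv2.minAreaRect(c);print(r)
P=np.array([ray("top",*q,.035) for q in cv2.boxPoints(r)]);print(P.round(4),np.linalg.norm(P-np.roll(P,1,0),axis=1),P.mean(0))
y=mask(im,(18,90,60),(40,255,255));c=max(cv2.findContours(y,0,2)[0],key=cv2.contourArea);r=cv2.minAreaRect(c)
print("block",r);print(np.array([ray("top",*q,.095) for q in cv2.boxPoints(r)]).round(4))
k=(im.max(2)<45).astype(np.uint8)*255;k[:180]=0;k[245:]=0;k[:,:335]=0;k[:,362:]=0
c=max(cv2.findContours(k,0,2)[0],key=cv2.contourArea);r=cv2.minAreaRect(c);print("lever",r)
print(np.array([ray("top",*q,.088) for q in cv2.boxPoints(r)]).round(4))
cr=cv2.resize(im[130:258,180:380],None,fx=4,fy=4,interpolation=cv2.INTER_CUBIC);cv2.imwrite("pics/c1.png",cr)
E
```

```text
(210, 225) [134 137 139]
(300, 190) [132 135 140]
(150, 225) [112 108 111]
(324, 190) [140 140 140]
(348, 205) [48 48 50]
((278.122314453125, 181.6275634765625), (175.06617736816406, 82.44044494628906), 1.1934894323349)
[[ 0.5284  0.2578  0.035 ]
 [ 0.7655  0.2595  0.035 ]
 [ 0.7532 -0.2413  0.035 ]
 [ 0.5152 -0.2262  0.035 ]] [0.48417815 0.23709298 0.50097362 0.23849993] [0.64058043 0.01244204 0.035     ]
block ((244.98721313476562, 158.98651123046875), (50.16683578491211, 9.181032180786133), 1.5074357986450195)
[[0.6763 0.1694 0.095 ]
 [0.7017 0.1691 0.095 ]
 [0.6976 0.0348 0.095 ]
 [0.6722 0.0356 0.095 ]]Traceback (most recent call last):
  File "<stdin>", line 14, in <module>
ValueError: max() iterable argument is empty
```

```bash
python3 - <<'E'
from h import *
im=cv2.imread("pics/top0.png")
cr=cv2.resize(im[130:258,180:380],None,fx=4,fy=4,interpolation=cv2.INTER_CUBIC);cv2.imwrite("pics/c1.png",cr)
y=mask(im,(15,70,40),(45,255,255));c=max(cv2.findContours(y,0,2)[0],key=cv2.contourArea);r=cv2.minAreaRect(c)
print("block",r);print(np.array([ray("top",*q,.095) for q in cv2.boxPoints(r)]).round(4))
k=(im.max(2)<75).astype(np.uint8)*255;k[:180]=0;k[245:]=0;k[:,:335]=0;k[:,362:]=0
c=max(cv2.findContours(k,0,2)[0],key=cv2.contourArea);r=cv2.minAreaRect(c);print("lever",r)
print(np.array([ray("top",*q,.088) for q in cv2.boxPoints(r)]).round(4))
E
```

```text
block ((245.66885375976562, 169.08340454101562), (54.06022644042969, 31.331254959106445), 1.5074357986450195)
[[0.6187 0.1726 0.095 ]
 [0.7046 0.1718 0.095 ]
 [0.7001 0.027  0.095 ]
 [0.6141 0.0296 0.095 ]]
lever ((347.5, 221.0), (42.0, 5.0), 90.0)
[[ 0.5752 -0.1636  0.088 ]
 [ 0.5752 -0.1769  0.088 ]
 [ 0.4635 -0.1728  0.088 ]
 [ 0.4636 -0.1597  0.088 ]]
```

View pics/c1.png

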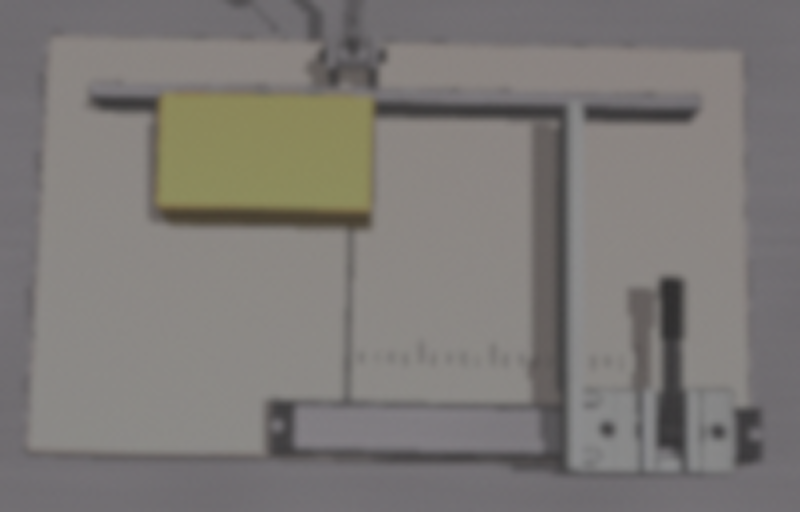

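The crop shows the board corners at about (51,37), (742,50) and (28,452), the paddle at (661–684, 278–340), the plate top at (567–584, 100–470), and the carriage back at column 738.

```bash
python3 - <<'E'
from h import *
f=lambda a,b,z:ray("top",180+(a+.5)/4-.5,130+(b+.5)/4-.5,z)
for n,a,b,z in[("TL",51,37,.035),("TR",742,50,.035),("BL",28,452,.035),
 ("paddle far end",672,278,.088),("paddle near",672,340,.088),("paddle L",661,300,.088),("paddle R",684,300,.088),
 ("plate front top",567,110,.103),("plate front bot",567,400,.103),("plate back top",585,110,.103),("plate back b",585,380,.103),
 ("carr back",738,430,.071),("carr near",650,472,.071),("block near r",372,208,.095),("block far r",374,94,.095),("block far l",158,94,.095),("rail end l",268,430,.055),("guide L",90,84,.075),("guide R",700,93,.075),("cheeks",645,420,.079),("cheeks R",687,420,.079)]:
    print(n,f(a,b,z).round(4))
a=f(51,37,.035);b=f(742,50,.035);yv=a-b;print("yaw",np.arctan2(-yv[0],yv[1]),np.linalg.norm(yv))
# side check of board corner and paddle
for X in[f(742,50,.035),f(672,309,.088)]:print(proj("side",X))
E
```

```text
TL [0.7646 0.2569 0.035 ]
TR [ 0.7536 -0.2374  0.035 ]
BL [0.4689 0.2647 0.035 ]
paddle far end [ 0.5776 -0.1706  0.088 ]
paddle near [ 0.5359 -0.1692  0.088 ]
paddle L [ 0.5628 -0.1628  0.088 ]
paddle R [ 0.5627 -0.1781  0.088 ]
plate front top [ 0.689  -0.1016  0.103 ]
plate front bot [ 0.4949 -0.0967  0.103 ]
plate back top [ 0.6889 -0.1136  0.103 ]
plate back b [ 0.5078 -0.1087  0.103 ]
carr back [ 0.4775 -0.2144  0.071 ]
carr near [ 0.45   -0.1547  0.071 ]
block near r [0.6245 0.0287 0.095 ]
block far r [0.7029 0.0269 0.095 ]
block far l [0.7034 0.1716 0.095 ]
rail end l [0.481  0.0996 0.055 ]
guide L [0.7169 0.2209 0.075 ]
guide R [ 0.7092 -0.1971  0.075 ]
cheeks [ 0.4838 -0.1511  0.079 ]
cheeks R [ 0.4836 -0.179   0.079 ]
yaw -0.022312208373818927 0.4944109369744532
[np.float64(378.4301119326634), np.float64(254.84927641080708)]
[np.float64(312.0800190310422), np.float64(247.83224218588907)]
```

Call:
carry_out(
  targets=[
    [[0.4, -5, -3.8, 0, -6], [0.4, -10, -7.6, 0, -12], [0.4, -15, -11.4, 0, -18], [0.4, -20, -15.2, 0, -24], [0.4, -25, -19, 0, -24], [0.4, -30, -22.9, 0, -24], [0.4, -35, -26.7, 0, -24], [0.4, -40, -30.5, 0, -24], [0.4, -45, -34.3, 0, -24], [0.4, -50, -38.1, 0, -24]],
  ],
  squeeze=60,
)

```text
clock: 1.35
position: [0.5124, -0.0824, 0.231]
tool_rot: [[-1.0, 0.023, -0.0], [0.023, 1.0, 0.0], [0.0, 0.0, -1.0]]
force: [1.0, 0.1, -0.2]
opening: 0.398
finger_force: 0.0
```

```bash
cat > st.py <<'E'
from h import *
s=status.sense();p=np.array(s["position"]);R=np.array(s["tool_rot"])
print(s["clock"],p.round(4),"F",np.round(s["force"],2),"M",np.round(s["moment"],2),"open",round(s["opening"],3),"ff",s["finger_force"])
print(R.round(4).tolist())
def to(x,y,z): print("shift cm",(R.T@(np.array([x,y,z])-p)*100).round(2))
E
python3 - <<'E'
from st import *
to(.557,-.17,.15)
E
```

```text
1.35 [ 0.5124 -0.0824  0.231 ] F [ 1.05  0.08 -0.17] M [ 0.05 -0.06 -0.01] open 0.398 ff 0.0
[[-0.9997, 0.0231, -0.0002], [0.0231, 0.9997, 0.0003], [0.0002, 0.0003, -1.0]]
shift cm [-4.66 -8.66  8.1 ]
```

Call:
carry_out(
  targets=[
    [[0.4, -2.3, -4.3, 2.5, 0], [0.4, -4.6, -8.6, 5, 0], [0.4, -4.6, -8.6, 9, 0], [0.4, -4.6, -8.6, 11, 0], [0.4, -4.6, -8.6, 11, 0]],
  ],
)

```text
clock: 1.98
position: [0.5547, -0.1671, 0.1189]
tool_rot: [[-1.0, 0.023, -0.005], [0.023, 1.0, 0.002], [0.005, 0.002, -1.0]]
force: [0.0, 0.4, 0.2]
opening: 0.4
finger_force: 0.0
```

```bash
python3 - <<'E'
from st import *
to(.557,-.17,.065)
im=viewer.capture("side");cv2.imwrite("pics/s1.png",cv2.resize(im[190:310,230:390],None,fx=5,fy=5,interpolation=cv2.INTER_CUBIC))
E
```

```text
1.975 [ 0.5547 -0.1671  0.1189] F [0.02 0.43 0.16] M [-0.04  0.03 -0.01] open 0.4 ff 0.0
[[-0.9997, 0.0232, -0.0046], [0.0232, 0.9997, 0.0018], [0.0046, 0.0017, -1.0]]
shift cm [-0.26 -0.3   5.38]
```

View pics/s1.png

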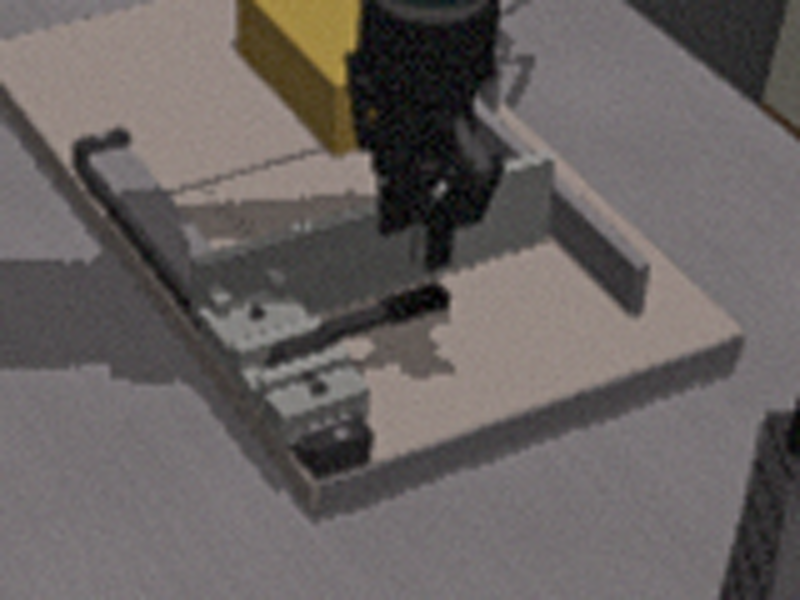

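The side crop shows the open fingers straddling the column above the paddle (paddle at about (418,302)), clear of the plate, and this agrees with the estimate. Next I descend and pinch.

Call:
carry_out(
  targets=[
    [[0.4, -0.1, -0.1, 2, 0], [0.4, -0.1, -0.1, 4, 0], [0.4, -0.1, -0.1, 5.3, 0], [0.4, -0.1, -0.1, 5.3, 0], [0.4, -0.1, -0.1, 5.3, 0], [0.1, -0.1, -0.1, 5.3, 0], [0, -0.1, -0.1, 5.3, 0], [0, -0.1, -0.1, 5.3, 0], [0, -0.1, -0.1, 5.3, 0]],
  ],
)

```text
clock: 3.15
position: [0.5575, -0.1688, 0.0692]
tool_rot: [[-1.0, 0.023, 0.002], [0.023, 1.0, -0.001], [-0.002, -0.001, -1.0]]
force: [2.2, -2.9, 4.4]
opening: 0.173
finger_force: 62.1
```

```bash
python3 - <<'E'
from st import *
to(.557,-.17,.065)
E
```

```text
3.15 [ 0.5575 -0.1688  0.0692] F [ 2.16 -2.95  4.37] M [-0.5  -0.25  0.14] open 0.173 ff 62.12503910064697
[[-0.9997, 0.0229, 0.0021], [0.0229, 0.9997, -0.001], [-0.0021, -0.001, -1.0]]
shift cm [ 0.05 -0.12  0.42]
```

Call:
carry_out(
  targets=[
    [[0, 0.1, 0, -0.6, 0], [0, 0.3, 0, -1.2, 0], [0, 0.5, 0, -1.8, 0], [0, 0.8, 0, -2.3, 0], [0, 1.1, 0, -2.9, 0], [0, 1.4, 0, -3.4, 0], [0, 1.8, 0, -3.9, 0], [0, 2.2, 0, -4.3, 0], [0, 2.2, 0, -4.3, 0]],
  ],
)

```text
clock: 4.28
position: [0.5328, -0.1675, 0.1102]
tool_rot: [[-1.0, 0.023, -0.005], [0.023, 1.0, 0.002], [0.005, 0.002, -1.0]]
force: [-8.8, -0.9, -13.3]
opening: 0.161
finger_force: 59.6
```

```bash
python3 - <<'E'
from st import *
E
```

```text
4.275 [ 0.5328 -0.1675  0.1102] F [ -8.84  -0.94 -13.34] M [-0.25  0.84  0.06] open 0.161 ff 59.576831459999084
[[-0.9997, 0.0232, -0.0051], [0.0232, 0.9997, 0.0016], [0.0052, 0.0015, -1.0]]
```

Call:
carry_out(
  targets=[
    [[0, 0.6, 0, -0.25, 0], [0, 1.1, 0, -0.65, 0], [0, 1.6, 0, -1.0, 0], [0, 2.1, 0, -1.3, 0], [0, 2.6, 0, -1.6, 0], [0, 3.2, 0, -1.8, 0], [0, 3.8, 0, -2.0, 0], [0, 4.3, 0, -2.1, 0], [0, 4.3, 0, -2.1, 0]],
  ],
)

```text
clock: 5.4
position: [0.492, -0.167, 0.1332]
tool_rot: [[-1.0, 0.023, 0.001], [0.023, 1.0, -0.0], [-0.001, -0.0, -1.0]]
force: [0.0, 1.3, -9.2]
opening: 0.163
finger_force: 58.7
```

```bash
python3 - <<'E'
from st import *
im=viewer.capture("side");cv2.imwrite("pics/s2.png",cv2.resize(im[190:310,230:390],None,fx=5,fy=5,interpolation=cv2.INTER_CUBIC))
E
```

```text
5.4 [ 0.492  -0.167   0.1332] F [ 0.03  1.28 -9.17] M [ 0.24 -0.44  0.12] open 0.163 ff 58.72762287966907
[[-0.9997, 0.0228, 0.0014], [0.0228, 0.9997, -0.0003], [-0.0014, -0.0003, -1.0]]
```

View pics/s2.png

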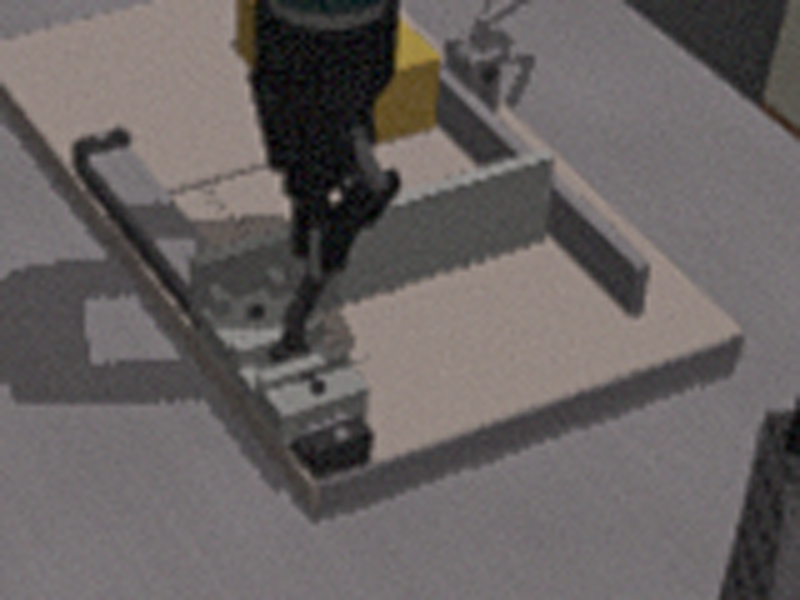

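The crop shows the lever swung up to roughly 1.2 rad and still held, with the carriage and block unchanged. Next I slide towards the block (gap about 127 mm).

Call:
carry_out(
  targets=[
    [[0, 0, 0.4, 0.1, 0], [0, 0, 1.4, 0.1, 0], [0, 0, 2.6, 0.1, 0], [0, 0, 3.9, 0.1, 0], [0, 0, 5.2, 0.1, 0], [0, 0, 6.5, 0.1, 0], [0, 0, 7.8, 0.1, 0], [0, 0, 9.0, 0.1, 0], [0, 0, 9.8, 0.1, 0], [0, 0, 10, 0.1, 0]],
  ],
)

```text
clock: 6.7
position: [0.4952, -0.0661, 0.1326]
tool_rot: [[-1.0, 0.022, 0.003], [0.022, 1.0, -0.0], [-0.003, -0.0, -1.0]]
force: [4.3, -2.7, 6.2]
opening: 0.163
finger_force: 60.1
```

Call:
carry_out(
  targets=[
    [[0, 0, 0.2, 0, 0], [0, 0, 0.4, 0, 0], [0, 0, 0.6, 0, 0], [0, 0, 0.8, 0, 0], [0, 0, 0.9, 0, 0], [0, 0, 1, 0, 0]],
  ],
)

```text
clock: 7.45
position: [0.4954, -0.0565, 0.1326]
tool_rot: [[-1.0, 0.023, 0.003], [0.023, 1.0, -0.001], [-0.003, -0.0, -1.0]]
force: [4.1, -2.4, 5.5]
opening: 0.163
finger_force: 60.1
```

```bash
python3 - <<'E'
from st import *
im=viewer.capture("top");cv2.imwrite("pics/t2.png",cv2.resize(im[130:258,180:380],None,fx=4,fy=4,interpolation=cv2.INTER_CUBIC))
E
```

```text
7.45 [ 0.4954 -0.0565  0.1326] F [ 4.11 -2.36  5.53] M [-0.5  -1.05  0.15] open 0.163 ff 60.13075439215754
[[-0.9997, 0.0226, 0.0033], [0.0226, 0.9997, -0.0005], [-0.0033, -0.0005, -1.0]]
```

View pics/t2.png

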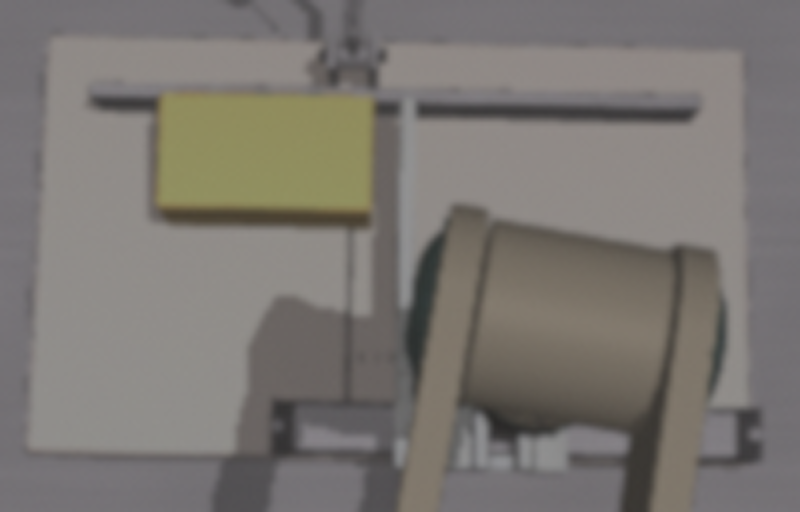

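The crop shows the plate face at column ~401 and the block end at ~374, still a gap of about 17 mm; the block hasn't moved. I'll advance 11 mm and measure the gap.

Call:
carry_out(
  targets=[
    [[0, 0, 0.15, 0, 0], [0, 0, 0.3, 0, 0], [0, 0, 0.45, 0, 0], [0, 0, 0.6, 0, 0], [0, 0, 0.75, 0, 0], [0, 0, 0.9, 0, 0], [0, 0, 1.0, 0, 0], [0, 0, 1.1, 0, 0], [0, 0, 1.1, 0, 0]],
  ],
)

```text
clock: 8.62
position: [0.4956, -0.0454, 0.1326]
tool_rot: [[-1.0, 0.023, 0.003], [0.023, 1.0, -0.0], [-0.003, -0.0, -1.0]]
force: [5.1, -0.7, 5.4]
opening: 0.165
finger_force: 60.1
```

```bash
python3 - <<'E'
from st import *
im=viewer.capture("top");cv2.imwrite("pics/t3.png",im)
for r in(160,168,176):
    print(r,im[r-2:r+3,266:288].mean(0).round().astype(int)[:,[0,2]].tolist())
print(ray("top",274,168,.095)[1]-ray("top",275,168,.095)[1])
E
```

```text
8.625 [ 0.4956 -0.0454  0.1326] F [ 5.15 -0.67  5.41] M [-0.32 -1.04  0.09] open 0.165 ff 60.12833747125114
[[-0.9997, 0.0225, 0.0033], [0.0225, 0.9997, -0.0003], [-0.0033, -0.0002, -1.0]]
160 [[93, 144], [93, 143], [93, 144], [93, 143], [93, 144], [92, 142], [88, 132], [83, 114], [90, 102], [107, 111], [128, 129], [140, 140], [141, 142], [136, 138], [123, 128], [115, 122], [113, 120], [113, 120], [112, 120], [112, 120], [113, 120], [112, 120]]
168 [[94, 144], [94, 144], [94, 144], [94, 144], [94, 144], [92, 141], [86, 130], [84, 110], [96, 106], [116, 119], [137, 137], [143, 144], [142, 144], [139, 143], [135, 143], [134, 144], [135, 144], [135, 144], [135, 144], [135, 144], [135, 144], [135, 144]]
176 [[95, 144], [95, 143], [95, 144], [95, 144], [94, 144], [92, 141], [85, 128], [82, 106], [93, 101], [113, 116], [135, 136], [144, 144], [142, 142], [137, 141], [135, 142], [135, 144], [135, 144], [135, 144], [135, 143], [135, 144], [135, 144], [134, 144]]
0.0026689299778406006
```

Call:
carry_out(
  targets=[
    [[0, 0, 0.05, 0, 0], [0, 0, 0.1, 0, 0], [0, 0, 0.15, 0, 0], [0, 0, 0.2, 0, 0], [0, 0, 0.25, 0, 0], [0, 0, 0.3, 0, 0]],
  ],
)

```text
clock: 9.43
position: [0.4957, -0.0426, 0.1326]
tool_rot: [[-1.0, 0.023, 0.003], [0.023, 1.0, -0.0], [-0.003, -0.0, -1.0]]
force: [4.6, -1.9, 5.5]
opening: 0.162
finger_force: 60.1
```

Call:
carry_out(
  targets=[
    [[0, 0, 0.03, 0, 0], [0, 0, 0.06, 0, 0]],
  ],
)

```text
clock: 9.68
position: [0.4957, -0.0419, 0.1326]
tool_rot: [[-1.0, 0.023, 0.003], [0.023, 1.0, -0.0], [-0.003, -0.0, -1.0]]
force: [5.3, -1.4, 6.2]
opening: 0.161
finger_force: 60.1
```

Call:
carry_out(
  targets=[
    [[0, 0, 0.02, 0, 0], [0, 0, 0.04, 0, 0]],
  ],
)

```text
clock: 9.93
position: [0.4957, -0.0415, 0.1326]
tool_rot: [[-1.0, 0.023, 0.003], [0.023, 1.0, -0.0], [-0.003, -0.0, -1.0]]
force: [4.5, -1.8, 5.1]
opening: 0.162
finger_force: 60.1
```

```bash
cat > gap.py <<'E'
from st import *
im=np.mean([viewer.capture("top") for _ in range(2)],0)
e=[]
for a,b in((156,164),(164,172),(172,180)):
    q=im[a:b,262:292].mean(0);R_,B=q[:,2],q[:,0]
    x=np.arange(262,292); g=np.interp(np.arange(262,292,.02),x,R_-B); xx=np.arange(262,292,.02)
    be=xx[np.argmax(g<25)]               # yellow ends (half saturation)
    bb=np.interp(xx,x,B); pf=xx[np.argmax((bb>115)&(xx>be))]
    e.append([round(be,2),round(pf,2),round((pf-be)*2.67,1),int(R_.min())])
print("block edge, plate edge, gap mm, dark",e)
y=mask(im.astype(np.uint8),(15,70,40),(45,255,255));c=max(cv2.findContours(y,0,2)[0],key=cv2.contourArea)
print("block centroid",np.array(cv2.moments(y[:,200:300],True)["m10"])/cv2.moments(y[:,200:300],True)["m00"]+200)
E
python3 gap.py
```

```text
9.925 [ 0.4957 -0.0415  0.1326] F [ 4.47 -1.81  5.09] M [-0.41 -1.05  0.13] open 0.162 ff 60.13350249821087
[[-0.9997, 0.0226, 0.0033], [0.0226, 0.9997, -0.0005], [-0.0033, -0.0004, -1.0]]
block edge, plate edge, gap mm, dark [[np.float64(273.16), np.float64(274.3), np.float64(3.0), 109], [np.float64(272.96), np.float64(274.26), np.float64(3.5), 109], [np.float64(272.74), np.float64(273.86), np.float64(3.0), 112]]
block centroid 245.7377146240379
```

Call:
carry_out(
  targets=[
    [[0, 0, 0.02, 0, 0], [0, 0, 0.04, 0, 0]],
  ],
)

```text
clock: 10.28
position: [0.4957, -0.0412, 0.1326]
tool_rot: [[-1.0, 0.023, 0.003], [0.023, 1.0, -0.001], [-0.003, -0.0, -1.0]]
force: [5.2, -2.0, 5.5]
opening: 0.16
finger_force: 60.1
```

Call:
carry_out(
  targets=[
    [[0, 0, 0.02, 0, 0], [0, 0, 0.04, 0, 0]],
  ],
)

```text
clock: 10.52
position: [0.4957, -0.0408, 0.1326]
tool_rot: [[-1.0, 0.023, 0.003], [0.023, 1.0, -0.0], [-0.003, -0.0, -1.0]]
force: [4.7, -1.5, 5.1]
opening: 0.165
finger_force: 60.1
```

Call:
carry_out(
  targets=[
    [[0, 0, 0.02, 0, 0], [0, 0, 0.04, 0, 0]],
  ],
)

```text
clock: 10.78
position: [0.4957, -0.0403, 0.1326]
tool_rot: [[-1.0, 0.023, 0.003], [0.023, 1.0, -0.0], [-0.003, -0.0, -1.0]]
force: [4.8, -3.0, 6.7]
opening: 0.164
finger_force: 60.1
```

Call:
carry_out(
  targets=[
    [[0, 0, 0.02, 0, 0], [0, 0, 0.04, 0, 0]],
  ],
)

```text
clock: 11.02
position: [0.4958, -0.04, 0.1326]
tool_rot: [[-1.0, 0.023, 0.003], [0.023, 1.0, -0.0], [-0.003, -0.0, -1.0]]
force: [5.0, -1.9, 6.1]
opening: 0.161
finger_force: 60.1
```

```bash
sed -i 's/^im=np.mean.*/fs=[];ims=[]\nfor _ in range(3): ims.append(viewer.capture("top"));fs.append(status.sense()["force"])\nim=np.mean(ims,0);print("Fmean",np.mean(fs,0).round(2))/' gap.py; python3 gap.py
```

```text
11.025 [ 0.4958 -0.04    0.1326] F [ 5.01 -1.88  6.07] M [-0.44 -1.07  0.13] open 0.161 ff 60.134472467107116
[[-0.9997, 0.0226, 0.0034], [0.0226, 0.9997, -0.0005], [-0.0034, -0.0004, -1.0]]
Fmean [ 4.86 -2.17  5.69]
block edge, plate edge, gap mm, dark [[np.float64(272.7), np.float64(273.54), np.float64(2.2), 109], [np.float64(272.62), np.float64(273.32), np.float64(1.9), 122], [np.float64(272.56), np.float64(273.36), np.float64(2.1), 118]]
block centroid 245.71555819477436
```

Call:
carry_out(
  targets=[
    [[0, 0, 0.02, 0, 0], [0, 0, 0.04, 0, 0]],
  ],
)

```text
clock: 11.42
position: [0.4957, -0.0396, 0.1326]
tool_rot: [[-1.0, 0.023, 0.003], [0.023, 1.0, -0.001], [-0.003, -0.0, -1.0]]
force: [5.3, -1.7, 5.1]
opening: 0.163
finger_force: 60.1
```

Call:
carry_out(
  targets=[
    [[0, 0, 0.02, 0, 0]],
  ],
)

```text
clock: 11.55
position: [0.4958, -0.0394, 0.1326]
tool_rot: [[-1.0, 0.023, 0.003], [0.023, 1.0, -0.0], [-0.003, -0.0, -1.0]]
force: [5.3, -1.9, 5.6]
opening: 0.164
finger_force: 60.1
```

Call:
carry_out(
  targets=[
    [[0, 0, 0.02, 0, 0]],
  ],
)

```text
clock: 11.68
position: [0.4958, -0.0391, 0.1326]
tool_rot: [[-1.0, 0.023, 0.003], [0.023, 1.0, -0.0], [-0.003, -0.0, -1.0]]
force: [4.7, -2.6, 6.6]
opening: 0.164
finger_force: 60.1
```

Call:
carry_out(
  targets=[
    [[0, 0, 0.02, 0, 0]],
  ],
)

```text
clock: 11.8
position: [0.4958, -0.039, 0.1326]
tool_rot: [[-1.0, 0.023, 0.003], [0.023, 1.0, -0.001], [-0.003, -0.0, -1.0]]
force: [5.4, -2.2, 6.0]
opening: 0.164
finger_force: 60.1
```

Call:
carry_out(
  targets=[
    [[0, 0, 0.02, 0, 0]],
  ],
)

```text
clock: 11.92
position: [0.4958, -0.0388, 0.1326]
tool_rot: [[-1.0, 0.023, 0.003], [0.023, 1.0, -0.0], [-0.003, -0.0, -1.0]]
force: [4.0, -2.0, 5.6]
opening: 0.164
finger_force: 60.1
```

```bash
python3 gap.py
```

```text
11.925 [ 0.4958 -0.0388  0.1326] F [ 4.   -2.02  5.63] M [-0.37 -1.08  0.09] open 0.164 ff 60.13713383115828
[[-0.9997, 0.0227, 0.0034], [0.0227, 0.9997, -0.0005], [-0.0034, -0.0004, -1.0]]
Fmean [ 4.58 -2.01  5.97]
block edge, plate edge, gap mm, dark [[np.float64(272.64), np.float64(273.42), np.float64(2.1), 109], [np.float64(272.58), np.float64(273.32), np.float64(2.0), 122], [np.float64(272.48), np.float64(272.94), np.float64(1.2), 128]]
block centroid 245.6
```

Call:
carry_out(
  targets=[
    [[0, 0, 0.02, 0, 0]],
  ],
)

```text
clock: 12.2
position: [0.4958, -0.0386, 0.1326]
tool_rot: [[-1.0, 0.023, 0.003], [0.023, 1.0, -0.001], [-0.003, -0.0, -1.0]]
force: [4.6, -2.1, 6.0]
opening: 0.163
finger_force: 60.1
```

Call:
carry_out(
  targets=[
    [[0, 0, 0.02, 0, 0]],
  ],
)

```text
clock: 12.32
position: [0.4958, -0.0385, 0.1326]
tool_rot: [[-1.0, 0.023, 0.003], [0.023, 1.0, -0.001], [-0.003, -0.001, -1.0]]
force: [4.1, -2.9, 6.0]
opening: 0.161
finger_force: 60.1
```

Call:
carry_out(
  targets=[
    [[0, 0, 0.02, 0, 0]],
  ],
)

```text
clock: 12.45
position: [0.4958, -0.0384, 0.1326]
tool_rot: [[-1.0, 0.023, 0.003], [0.023, 1.0, -0.001], [-0.003, -0.001, -1.0]]
force: [4.8, -4.0, 5.6]
opening: 0.163
finger_force: 60.1
```

```bash
python3 gap.py
```

```text
12.45 [ 0.4958 -0.0384  0.1326] F [ 4.83 -3.98  5.6 ] M [-0.73 -1.05  0.16] open 0.163 ff 60.128866189675705
[[-0.9997, 0.0228, 0.0033], [0.0228, 0.9997, -0.0011], [-0.0034, -0.001, -1.0]]
Fmean [ 4.99 -3.5   5.2 ]
block edge, plate edge, gap mm, dark [[np.float64(272.64), np.float64(273.42), np.float64(2.1), 109], [np.float64(272.58), np.float64(273.24), np.float64(1.8), 124], [np.float64(272.46), np.float64(272.8), np.float64(0.9), 130]]
block centroid 245.55694692903995
```

Force rose 2.1 → 2.9 → 4.0 N while the motion stalled, so the plate has met the block; the block's centroid and edges haven't moved. I'll relieve the push slightly and swing the lever down.

Call:
carry_out(
  targets=[
    [[0, 0, -0.02, 0, 0], [0, -0.6, -0.02, 0.15, 0], [0, -1.2, -0.02, 0.35, 0], [0, -1.75, -0.02, 0.6, 0], [0, -2.3, -0.02, 0.85, 0], [0, -2.8, -0.02, 1.2, 0], [0, -3.3, -0.02, 1.5, 0], [0, -3.3, -0.02, 1.5, 0]],
  ],
)

```text
clock: 13.6
position: [0.5283, -0.0392, 0.1184]
tool_rot: [[-1.0, 0.023, 0.001], [0.023, 1.0, -0.001], [-0.001, -0.001, -1.0]]
force: [1.1, -1.6, 13.4]
opening: 0.161
finger_force: 72.2
```

```bash
python3 gap.py
```

```text
13.6 [ 0.5283 -0.0392  0.1184] F [ 1.06 -1.63 13.4 ] M [-0.4   0.49 -0.05] open 0.161 ff 72.19005703926086
[[-0.9997, 0.0229, 0.0013], [0.0229, 0.9997, -0.0006], [-0.0013, -0.0005, -1.0]]
Fmean [ 0.99 -1.51 12.78]
block edge, plate edge, gap mm, dark [[np.float64(272.64), np.float64(273.4), np.float64(2.0), 110], [np.float64(272.6), np.float64(273.22), np.float64(1.7), 110], [np.float64(272.48), np.float64(272.96), np.float64(1.3), 73]]
block centroid 245.67561121049494
```

Call:
carry_out(
  targets=[
    [[0, -0.5, 0, 0.4, 0], [0, -0.9, 0, 0.8, 0], [0, -1.3, 0, 1.3, 0], [0, -1.7, 0, 1.8, 0], [0, -2.05, 0, 2.3, 0], [0, -2.35, 0, 2.8, 0], [0, -2.6, 0, 3.4, 0], [0, -2.8, 0, 3.9, 0], [0, -2.8, 0, 3.9, 0]],
  ],
)

```text
clock: 14.88
position: [0.5589, -0.0398, 0.0812]
tool_rot: [[-1.0, 0.023, 0.009], [0.023, 1.0, -0.001], [-0.009, -0.001, -1.0]]
force: [10.3, -1.2, 13.2]
opening: 0.17
finger_force: 82.2
```

```bash
python3 gap.py
```

```text
14.875 [ 0.5589 -0.0398  0.0812] F [10.26 -1.15 13.17] M [-0.26 -0.84  0.01] open 0.17 ff 82.19481468200684
[[-0.9997, 0.0228, 0.0089], [0.0228, 0.9997, -0.0008], [-0.0089, -0.0006, -1.0]]
Fmean [10.35 -1.82 13.63]
block edge, plate edge, gap mm, dark [[np.float64(272.64), np.float64(273.38), np.float64(2.0), 88], [np.float64(272.64), np.float64(262.0), np.float64(-28.4), 69], [np.float64(272.86), np.float64(262.0), np.float64(-29.0), 48]]
block centroid 245.87197640117995
```

Call:
carry_out(
  targets=[
    [[0, -0.2, 0, 0.4, 0], [0, -0.3, 0, 0.8, 0], [0, -0.4, 0, 1.1, 0], [0, -0.4, 0, 1.4, 0], [0, -0.4, 0, 1.4, 0]],
  ],
)

```text
clock: 15.65
position: [0.563, -0.0401, 0.0679]
tool_rot: [[-1.0, 0.023, 0.009], [0.023, 1.0, -0.001], [-0.009, -0.001, -1.0]]
force: [7.1, -2.8, 18.1]
opening: 0.16
finger_force: 84.6
```

```bash
python3 gap.py
```

```text
15.65 [ 0.563  -0.0401  0.0679] F [ 7.13 -2.81 18.1 ] M [-0.32 -0.35  0.11] open 0.16 ff 84.60379600524902
[[-0.9997, 0.0228, 0.009], [0.0228, 0.9997, -0.0012], [-0.0091, -0.001, -1.0]]
Fmean [ 7.58 -2.28 17.84]
block edge, plate edge, gap mm, dark [[np.float64(272.64), np.float64(273.38), np.float64(2.0), 88], [np.float64(272.66), np.float64(262.0), np.float64(-28.5), 68], [np.float64(272.84), np.float64(262.0), np.float64(-28.9), 49]]
block centroid 245.92049469964664
```

Call:
carry_out(
  targets=[
    [[0.4, -0.4, 0, 0, 0], [0.4, -0.4, 0, 0, 0], [0.4, -0.4, 0, 0, 0], [0.4, -0.4, 0, -1.5, 0], [0.4, -0.4, 0, -3.5, 0], [0.2, -0.4, 0, -5, 0], [0, -0.4, 0, -5, 0], [0, -0.4, 0, -5, 0], [0, -0.4, 0, -5, 0]],
  ],
)

```text
clock: 16.92
position: [0.5633, -0.0403, 0.1123]
tool_rot: [[-1.0, 0.023, -0.002], [0.023, 1.0, 0.0], [0.002, 0.0, -1.0]]
force: [0.2, -0.7, -0.7]
opening: -0.004
finger_force: 0.0
```

```bash
python3 - <<'E'
from st import *
to(.565,-.0405,.092)
im=viewer.capture("side");cv2.imwrite("pics/s3.png",cv2.resize(im[180:300,230:390],None,fx=5,fy=5,interpolation=cv2.INTER_CUBIC))
E
```

```text
16.925 [ 0.5633 -0.0403  0.1123] F [ 0.23 -0.68 -0.71] M [ 0.01  0.03 -0.06] open -0.004 ff 0.0
[[-0.9997, 0.0229, -0.0016], [0.0229, 0.9997, 0.0003], [0.0016, 0.0003, -1.0]]
shift cm [-0.17 -0.02  2.03]
```

View pics/s3.png

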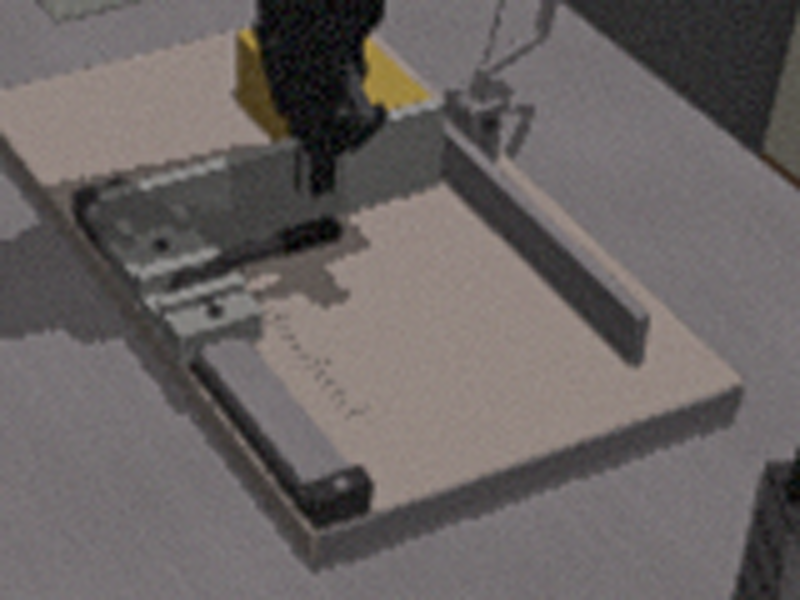

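The crop shows the lever practically level (paddle at about (313,235)) and the plate against the block. Next I press on the paddle top with shut fingers to make sure it's on the hard stop.

Call:
carry_out(
  targets=[
    [[0, -0.4, 0, 1, 0], [0, -0.4, 0, 1.8, 0], [0, -0.4, 0, 2.1, 0], [0, -0.4, 0, 2.3, 0]],
  ],
)

```text
clock: 17.48
position: [0.5677, -0.0404, 0.0899]
tool_rot: [[-1.0, 0.023, -0.0], [0.023, 1.0, 0.0], [0.0, 0.0, -1.0]]
force: [0.6, 0.6, -0.3]
opening: 0.001
finger_force: 0.0
```

Call:
carry_out(
  targets=[
    [[0, 0, 0, 0.2, 0], [0, 0, 0, 0.2, 0]],
  ],
)

```text
clock: 17.73
position: [0.5678, -0.0404, 0.0883]
tool_rot: [[-1.0, 0.023, 0.0], [0.023, 1.0, 0.0], [-0.0, 0.0, -1.0]]
force: [0.7, -0.1, 1.0]
opening: -0.002
finger_force: 0.0
```

Call:
carry_out(
  targets=[
    [[0, 0, 0, 0.2, 0], [0, 0, 0, 0.2, 0]],
  ],
)

```text
clock: 17.98
position: [0.5681, -0.0405, 0.0866]
tool_rot: [[-1.0, 0.023, 0.001], [0.023, 1.0, -0.0], [-0.001, -0.0, -1.0]]
force: [0.2, 0.4, 0.6]
opening: -0.001
finger_force: 0.6
```

Call:
carry_out(
  targets=[
    [[0, 0, 0, 0.2, 0], [0, 0, 0, 0.2, 0]],
  ],
)

```text
clock: 18.23
position: [0.5684, -0.0405, 0.0855]
tool_rot: [[-1.0, 0.023, 0.002], [0.023, 1.0, -0.0], [-0.002, -0.0, -1.0]]
force: [-0.5, 0.2, 6.2]
opening: 0.003
finger_force: 3.0
```

Call:
carry_out(
  targets=[
    [[0, 0, 0, 0.2, 0], [0, 0, 0, 0.2, 0]],
  ],
)

```text
clock: 18.48
position: [0.5687, -0.0405, 0.0844]
tool_rot: [[-1.0, 0.023, 0.003], [0.023, 1.0, -0.0], [-0.003, -0.0, -1.0]]
force: [-1.4, 0.1, 10.8]
opening: -0.001
finger_force: 5.2
```

Call:
carry_out(
  targets=[
    [[0, 0, 0, 0.2, 0], [0, 0, 0, 0.2, 0]],
  ],
)

```text
clock: 18.73
position: [0.569, -0.0405, 0.0833]
tool_rot: [[-1.0, 0.023, 0.004], [0.023, 1.0, -0.0], [-0.004, -0.0, -1.0]]
force: [-3.8, 0.9, 14.4]
opening: -0.0
finger_force: 7.2
```

Call:
carry_out(
  targets=[
    [[0, 0, 0, 0.2, 0], [0, 0, 0, 0.2, 0]],
  ],
)

```text
clock: 18.98
position: [0.5693, -0.0406, 0.0822]
tool_rot: [[-1.0, 0.023, 0.005], [0.023, 1.0, -0.001], [-0.005, -0.0, -1.0]]
force: [-4.8, 0.8, 19.0]
opening: -0.0
finger_force: 9.3
```

Call:
carry_out(
  targets=[
    [[0, 0, 0, 0.2, 0], [0, 0, 0, 0.2, 0]],
  ],
)

```text
clock: 19.23
position: [0.5696, -0.0406, 0.0811]
tool_rot: [[-1.0, 0.023, 0.006], [0.023, 1.0, -0.001], [-0.006, -0.001, -1.0]]
force: [-5.9, 2.0, 23.3]
opening: -0.003
finger_force: 11.5
```

The force climbs linearly from contact at z ≈ 0.086 to 23 N with no yielding step, so the lever was already on its hard stop. I'll retract clear and check.

Call:
carry_out(
  targets=[
    [[0, 0, 0, -1, 0], [0, 0, 0, -3, 0], [0, 0, 0, -7, 0], [0, 0, 0, -11, 0], [0, 3, 0, -15, 0], [0, 8, 4, -17, 0], [0, 10, 9, -17, 0], [0, 12, 14, -17, 0], [0, 13, 19, -17, 0], [0, 13, 24, -17, 0]],
  ],
)

```text
clock: 20.48
position: [0.4426, 0.204, 0.2465]
tool_rot: [[-1.0, 0.023, 0.001], [0.023, 1.0, 0.0], [-0.001, 0.0, -1.0]]
force: [0.3, 0.1, 1.2]
opening: 0.004
finger_force: 0.0
```

Call:
carry_out(
  targets=[
    [[0, 0, 4, 0, 0], [0, 0, 8, 0, 0], [0, 0, 9, 0, 0], [0, 0, 9, 0, 0]],
  ],
)

```text
clock: 20.98
position: [0.4453, 0.2924, 0.2459]
tool_rot: [[-1.0, 0.022, -0.001], [0.022, 1.0, -0.001], [0.001, -0.001, -1.0]]
force: [-0.6, -1.2, -0.2]
opening: 0.002
finger_force: 0.0
```

```bash
python3 gap.py; python3 - <<'E'
from h import *
a=viewer.capture("top")[130:258,180:380];b=viewer.capture("side")[180:300,230:390]
f=lambda i,s:cv2.resize(i,None,fx=s,fy=s,interpolation=cv2.INTER_CUBIC)
A=f(a,2.9);B=f(b,2.3);C=np.zeros((600,600,3),np.uint8);C[:A.shape[0],:A.shape[1]]=A;C[320:320+B.shape[0],:B.shape[1]]=B[:280]
cv2.imwrite("pics/f.png",C)
E
```

```text
20.975 [0.4453 0.2924 0.2459] F [-0.58 -1.17 -0.17] M [-0.    0.01 -0.03] open 0.002 ff 0.0
[[-0.9998, 0.0222, -0.0007], [0.0222, 0.9998, -0.0007], [0.0007, -0.0007, -1.0]]
Fmean [-0.06 -0.14  0.05]
block edge, plate edge, gap mm, dark [[np.float64(272.62), np.float64(273.42), np.float64(2.1), 109], [np.float64(272.56), np.float64(273.24), np.float64(1.8), 124], [np.float64(272.42), np.float64(272.8), np.float64(1.0), 130]]
block centroid 245.45558223289316
```

View pics/f.png

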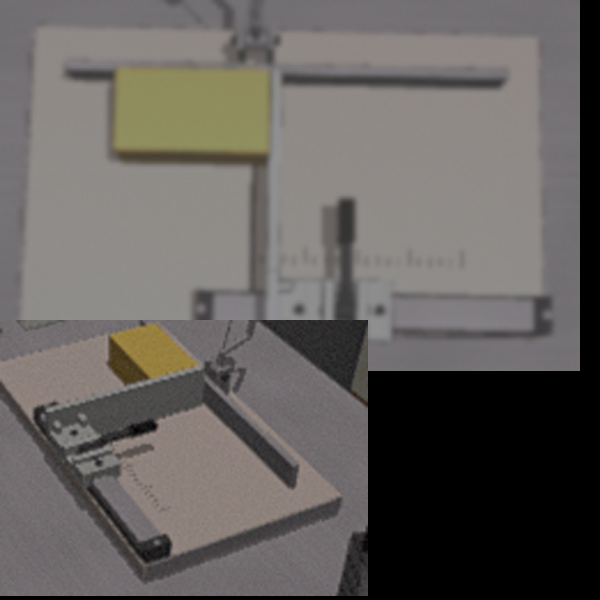

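The final view shows the plate flush against the block at column ~270, the block in its original place, the lever level, and the robot clear. The edges match those at contact to within 0.1 px.

```bash
python3 -c "
from workcell import manip
print(manip.hand_in())"
```

```text
the job is handed in; nothing more can be done
None
```

The job is handed in: the lever was swung up, the stop brought up until its plate just touched the block without visibly moving it, and the lever pressed down level to lock the stop there, with the bowl, tub, grater and spatula not touched.

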